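Pack a forged bracket and its wall plate in the kit tray

ROBOT

A 6-joint arm with a two-finger parallel gripper is mounted at the origin on the work surface. World frame = base frame: x ahead of the robot, y to its left, z up, the work surface at z = 0. Lengths are in m, angles in rad, forces in N, time in s.
With the tool pointing down it reaches from about 0.3 to 0.775 m from the base axis. Payload 14.6 kg.
Tool frame: the origin (TCP) lies on the centre line of the jaws, within the pads' length; the fingertips stand 25 mm ahead of it and the grasp point (between the pads) lies 6 mm ahead of it (ctrl.tip_reach is the distance from the TCP to the fingertips, in m); z points along the fingers, y is the line along which they close (so a half turn about z gives the same grasp; the last joint's range is limited). The gripper opens to 94 mm and grips with 3 to 60 N. Pads are 16 mm wide; open, the fingers measure 119 mm over their backs; the gripper's body (75 mm by 177 mm) begins 78 mm behind the grasp point.
Start: joints at [1.254, 0.3, 1.521, -0, 1.321, -0.067], TCP at [0.136, 0.533, 0.23] pointing down, gripper open.
Joint ranges: [-3.03, 3.03], [-0.79, 2.21], [0.23, 2.52], [-1.04, 4.18], [0, 3.07], [-2.55, 2.55]. Speed limits (rad/s): [2.22, 2.22, 2.57, 3.14, 3.14, 3.14].

INTERFACE

Orientations are given as [roll, pitch, yaw] about the fixed x, y, z axes, in that order (R = Rz(yaw) Ry(pitch) Rx(roll)).
In Python, from station import ctrl gives the robot as it stands. The module is installed in compiled form; this text tells all that it offers.
- The arm moves only by the tool apply_moves, never from a script. Its argument "deltas" is a list of rows, each a list of 7 numbers: the closure in counts, from 0 (fully open) to 255 (shut), then the shift along the world's x, y, z in cm, then the turn, a rotation vector about the world's x, y, z in rad. In form: [[jaw, tx, ty, tz, ax, ay, az], ...]. A call has 1 to 10 rows; each row shifts and turns the commanded pose from where the row before left it; what a row does not reach is not made up. A row lasts 1/10 s, in which the tool goes at most 50 mm and 8.59 degrees, less where a joint would pass 70% of its speed; a pose out of reach is approached as far as the arm can. A call with a gripper value outside its range is refused whole. The fingers move at their own pace and stop on an object; "grip_force" is the grip in N (left out, the last holds). Time passes only in rows, so rows that do not move let the fingers close. It gives the time, the measured TCP pose, the force, the opening and the grip force at its end, in the units of the state.
- ctrl.get_obs(): the state, without advancing time (a new reading comes with each control period).
- ctrl.camera(name): name is "side" or "top"; returns a dict with "img" (480x640x3 uint8, red, green, blue), "K" (3x3 intrinsics, pixels), "pose" (4x4, takes a point from camera to world coordinates). Camera axes: x right, y up, looking along -z (the intrinsics and any distortion apply to the point x, -y, -z); pixel columns grow to the right and rows downward; lengths in m; the calibration is good to about 2 mm. A picture is of the moment at which its call begins. There is no depth.
- ctrl.hand_in(): hands the job in; it is judged then, once.
The state is a dict: "time_s": time; "qpos": joint angles; "joint_vel": joint speeds; "tau": joint torques, N m; "ee_pos": TCP position; "eef_rot": TCP orientation; "force": force on the tool from outside, world axes, zero at the start; "moment": the same for the moment, N m; "grip_width": finger opening in m; "grip_force": force on a finger pad.
Only numpy, scipy, OpenCV 4.12 (cv2) and the standard library are available. Lean on these libraries where they do the work, as an engineer would, in place of code of your own. Each camera call takes 0.05 s, during which the arm holds its last target. There are 200 camera calls.

TASK

Pack the bracket set in its wooden kit tray: lay the long wall plate flat in its recess with one end tucked under the steel keeper strip, then lay the bracket flat over it, fully down between its cleats, and turn the wooden button square across the bracket's leg to hold the set in. Leave the hammer, the file and the short plate where they lie.

Things in the scene. Friction and masses are not known exactly. Their poses are not given: they have to be found in the camera images.
- tray: plywood kit tray, fixed; origin on the bench under the middle of the plate recess, z up. Spans x -90 to +130, y -110 to +110 mm; rim 30 mm high; deck 20 mm above the bench. Recess for the wall plate: x -73 to +73, y -24.5 to +24.5 mm, floor 10 mm above the bench. Beside it the deck is cut away to the recess floor for fingers at x 0 to +62, out to |y| = 62 mm
- plate_seat (a point): where the wall plate's centre lies when packed: in the recess over the tray's origin, 15 mm above the bench; axes of the tray. Of the recess's 146 mm length the keeper covers the last 19 mm at the -x end, so the 140 mm plate goes in only sloping, that end first under the keeper, then the other end down
- keeper_edge (a point): middle of the lower +x edge of the steel keeper strip, 54 mm to -x of the recess middle, 17 mm above the recess floor. The strip is 84 mm long in y, 5 mm thick, its top 32 mm above the bench, and covers the recess from here to its end wall (x = -73 mm)
- bracket_seat (a point): where the middle of the bracket's long leg lies when packed, 15 mm to +x of plate_seat, 25 mm above the bench (10 mm higher); axes of the tray, and the packed bracket's axes are parallel to them. The bracket bears on the deck and on the plate; wooden cleats 8 mm high stand round the ends of its leg and arm with 2.5 mm clearance
- toe_seat (a point): point in the tray where the bracket's point bracket_toe lies when packed, 25 mm above the bench
- plate_center (a point): centre (half-way up) of the loose wall plate, a dark steel flat 140 (its x) x 44 (its y) x 10 mm with four screw holes, about 0.48 kg; either end may go first
- bracket_center (a point): middle (half-way up) of the long leg of the loose L-shaped bracket: steel flat bar 25 x 10 mm lying flat, right way up, about 0.6 kg. Leg along its y, -90 to +90 mm; arm at y 65 to 90 reaching to x = +100; a scroll brace of 10 mm bar inside the L from (13,-55) through (60,5) to (90,66), over 35 mm from the leg at y 0 to 55. Centre of mass near (30,25)
- bracket_toe (a point): point half-way up in the bracket's short arm near its free end, at (90, 77.5) mm from the middle of the long leg
- turn_button (a joint): wooden turn-button on a post in the tray, turns about a vertical axis, stays where it is left (friction about 0.04 N m). 0 = along the tray's y (open, clear of the bracket), +1.57 = along the tray's x, square across the bracket's leg; grows counter-clockwise from above; stops at -0.6 and 2.2
- button_center (a point): centre of the turn-button on its pivot axis, 38 mm above the bench, at x -24, y -70 mm in the tray; the button is a bar 80 long x 20 wide x 10 mm thick (33 to 43 mm above the bench, screw head 3 mm above it); this point turns with it, its y along the bar
- hammer_middle (a point): middle of the wooden handle of a hand hammer lying on the bench; the steel head (45 x 105 x 45 mm) is centred 130 mm to its +x, the handle ends 130 mm to its -x
- file_middle (a point): middle of a flat file with wooden handle, about 310 mm long, lying on the bench along its x
- short_plate_center (a point): centre of a shorter plate, 90 x 44 x 10 mm, otherwise like the wall plate; not part of this set
Not all that is in view belongs to the job. Several things look just like the part that bears bracket_center: the one meant starts farthest to the robot's right.

How it is judged:
By the outcome, as a careful person would: the job done as asked, in the order asked, and still so for the second after the job is handed in, with the robot touching nothing.
It also fails if it takes over 67 s, if anything falls off the work surface, if the arm or the gripper's body presses on something with over 40 N, if the wrist force passes 120 N, or if a joint passes its speed limit or range.

## Working session

There is one attempt and no reset: what is moved stays moved. The work goes in short steps, Python scripts to look and compute and a tool call to move; the robot and the scene stay as the last step left them, time stands still between calls to the robot, and variables do not carry over. Pictures are saved under pics/ and viewed, at most 10 in all, crops included, and the job is handed in when it is done.

Besides the shell and the picture viewer there is one more tool, called after "Call:" as a command line: name --pt "numbers of a row" for each row, then --argument value for the rest. apply_moves: Moves the arm, as the interface text tells. Its arguments: {"type":"object","properties":{"deltas":{"type":"array"},"grip_force":{"type":"number"}},"required":["deltas"]}

```bash
mkdir -p pics
cat > h.py <<'E'
import numpy as np, cv2
from station import ctrl
def snap(n,tag):
    c=ctrl.camera(n); np.savez(f'pics/{tag}.npz',**c); cv2.imwrite(f'pics/{tag}.png',c['img'][...,::-1]); return c
def load(tag): return dict(np.load(f'pics/{tag}.npz'))
def ray(c,u,v):
    K=c['K'];P=c['pose']; d=np.linalg.inv(K)@np.array([u,v,1.]); d=d*[1,-1,-1]
    return P[:3,3],P[:3,:3]@d
def onz(c,u,v,z):
    o,d=ray(c,u,v); return o+d*(z-o[2])/d[2]
def proj(c,p):
    q=c['pose'][:3,:3].T@(np.array(p)-c['pose'][:3,3]); q=q*[1,-1,-1]; w=c['K']@q; return w[:2]/w[2]
E
python3 - <<'E'
from h import *
for n in('top','side'):
    c=snap(n,n+'0'); print(c.keys(),c['K'],c['pose'].round(3))
o=ctrl.get_obs();print(o)
E
```

```text
dict_keys(['img', 'K', 'pose']) [[504.5597557    0.         320.21419617]
 [  0.         504.5597557  237.70769036]
 [  0.           0.           1.        ]] [[-0.018  0.997 -0.076  0.456]
 [-1.    -0.02  -0.022  0.027]
 [-0.023  0.076  0.997  1.279]
 [ 0.     0.     0.     1.   ]]
dict_keys(['img', 'K', 'pose']) [[500.14703617   0.         324.52573122]
 [  0.         500.14703617 234.27704079]
 [  0.           0.           1.        ]] [[-0.993  0.085 -0.082  0.458]
 [-0.115 -0.564  0.818  0.935]
 [ 0.023  0.822  0.569  0.682]
 [ 0.     0.     0.     1.   ]]
{'time_s': 0.1, 'qpos': array([ 1.25440153e+00,  3.00416884e-01,  1.52150633e+00,  4.68691966e-05,
        1.32070114e+00, -6.66318905e-02]), 'joint_vel': array([ 0.00011717, -0.00109835, -0.00284587,  0.00029344, -0.00047699,
        0.00121834]), 'tau': array([-2.89177597e-04, -5.32634425e+01, -3.53285301e+01,  7.08816969e-02,
        2.34568783e-02, -3.52418510e-05]), 'ee_pos': array([0.135891  , 0.53273682, 0.22994768]), 'eef_rot': array([-3.14056626e+00, -1.13991774e-04,  2.89181807e+00]), 'force': array([-0.50625182,  0.2603787 , -0.62979537]), 'moment': array([-0.00237324,  0.00492645, -0.03487261]), 'grip_force': 0.0, 'grip_width': 0.09393894796284882}
```

View pics/top0.png

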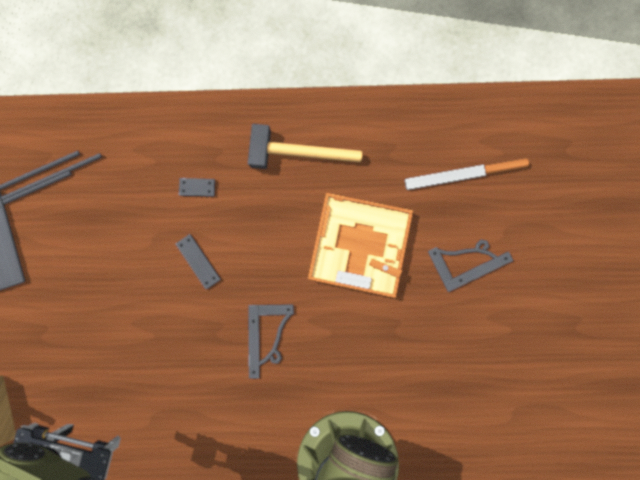

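View pics/side0.png

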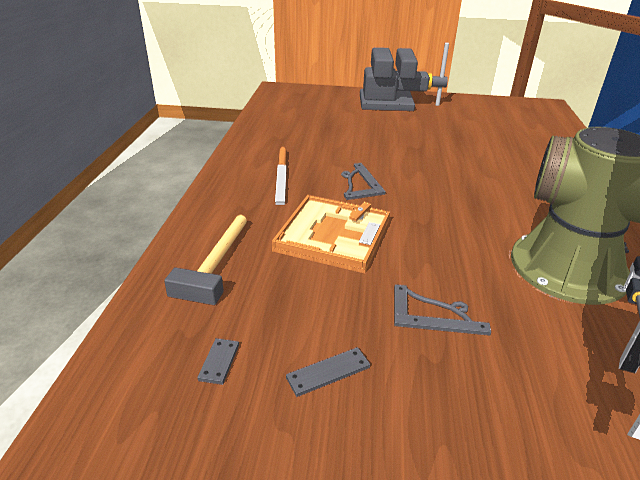

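The top view (up is +x, left is +y) shows the tray at about (360,245), with the keeper at (355,280) and the button at (384,267). The wall plate is at (198,262). The right-hand bracket is at (470,265) with its corner at (452,288); that is the one meant. The side view shows the same layout. Next I'll zoom in.

Run:
```python
from h import *
t=load('top0');s=load('side0')
def up(im,x,y,w,h,k): return cv2.resize(im[y:y+h,x:x+w],None,fx=k,fy=k,interpolation=cv2.INTER_CUBIC)
a=up(t['img'],300,185,120,120,5)
cv2.imwrite('pics/trayt.png',a[...,::-1])
a=up(s['img'],265,150,133,130,4.5)
cv2.imwrite('pics/trays.png',a[...,::-1])
for tag,c in(('top',t),('side',s)):
    im=c['img'];hsv=cv2.cvtColor(im,cv2.COLOR_RGB2HSV)
    m=((hsv[...,1]<90)&(hsv[...,2]<130)).astype(np.uint8)
    n,l,st,ce=cv2.connectedComponentsWithStats(m)
    for i in range(1,n):
        if 150<st[i,4]<4000: print(tag,i,st[i],ce[i].round(1))
```

```text
top 10 [248 124  23  45 823] [258.5 145.8]
top 11 [  0 151  80  39 444] [ 39.2 169.6]
top 12 [   0  154  102  136 2120] [ 22.8 225.3]
top 15 [179 178  36  19 614] [196.9 187.1]
top 22 [ 177  234   44   55 1006] [198.1 261.6]
top 23 [ 428  240   85   52 1541] [467.1 264.9]
top 24 [ 248  304   46   75 1532] [264.3 334.4]
top 30 [ 297  419  101   61 3465] [351.1 453.4]
side 15 [ 360   48   69   63 3033] [391.7  80.6]
side 33 [572 137  33  44 302] [585.7 158.6]
side 64 [341 163  45  37 570] [363.1 184.2]
side 217 [ 165  268   59   37 1532] [194.  285.9]
side 228 [625 277  15  40 267] [633.3 291. ]
side 234 [ 394  285   97   51 1469] [432.5 317.5]
side 274 [620 332  20  41 408] [632.5 357.1]
side 276 [ 198  338   41   47 1072] [218.4 361.3]
side 279 [ 286  348   84   49 1773] [327.5 371.5]
```

View pics/trayt.png

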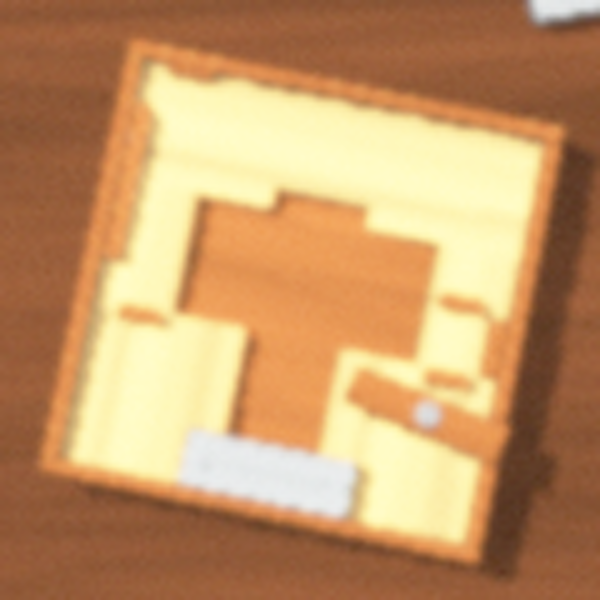

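View pics/trays.png

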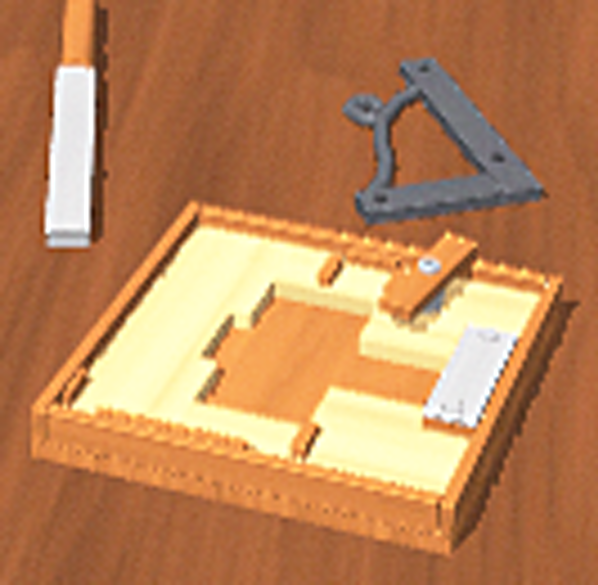

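```bash
cat > m.py <<'E'
from h import *
from scipy.optimize import least_squares
def fit(cams,pts,x0):
    # pts: list (cam idx, local xyz, uv); planar pose fit x,y,yaw
    def w(p,l): c,s=np.cos(p[2]),np.sin(p[2]); return [p[0]+c*l[0]-s*l[1],p[1]+s*l[0]+c*l[1],l[2]]
    f=lambda p: np.concatenate([proj(cams[i],w(p,l))-uv for i,l,uv in pts])
    r=least_squares(f,x0,loss='soft_l1'); return r.x,f(r.x).reshape(-1,2)
E
python3 - <<'E'
from m import *
C=[load('top0'),load('side0')]
T=lambda x,y:(300+x/5-.4,185+y/5-.4); S=lambda x,y:(265+x/4.5-.4,150+y/4.5-.4)
L=[(130,110),(130,-110),(-90,-110),(-90,110)]
top=[(135,42),(563,128),(482,560),(42,470)]
pts=[(0,(*l,30),T(*u)) for l,u in zip(L,top)]+[(0,(-24,-70,46),T(427,414))]
ps=[(1,(130,-110,30),S(195,203)),(1,(-90,-110,30),S(562,277)),(1,(130,110,30),S(35,408)),(1,(-90,110,30),S(447,518)),(1,(-24,-70,46),S(429,265))]
mm=lambda P:[(i,np.array(l)/1e3,np.array(u)) for i,l,u in P]
for P in (pts,ps,pts+ps):
    x,r=fit(C,mm(P),[.55,-.0,-.2]); print(x.round(4),r.round(1).tolist())
for k,(c,box) in enumerate(((C[0],(420,232,100,66)),(C[1],(335,155,60,50)),(C[0],(170,226,60,70)),(C[1],(278,340,100,64)))):
    x0,y0,w,h=box; im=cv2.resize(c['img'][y0:y0+h,x0:x0+w],None,fx=6,fy=6,interpolation=cv2.INTER_CUBIC)
    hsv=cv2.cvtColor(im,cv2.COLOR_RGB2HSV); m=((hsv[...,1]<105)&(hsv[...,2]<150)).astype(np.uint8)
    cs=max(cv2.findContours(m,0,1)[0],key=cv2.contourArea); hu=cv2.convexHull(cs)
    a=cv2.approxPolyDP(hu,8,True)[:,0]; print(k,[(round(x0+(p[0]+.5)/6-.5,1),round(y0+(p[1]+.5)/6-.5,1)) for p in a])
    if k in(2,3):
        print(cv2.minAreaRect(np.array([onz(c,x0+(p[0]+.5)/6-.5,y0+(p[1]+.5)/6-.5,.010)[:2] for p in hu[:,0]],np.float32)))
E
```

```text
[ 0.5142 -0.0405 -0.2226] [[-0.7, -0.6], [0.5, -0.3], [-0.3, 0.6], [-0.1, 0.3], [0.5, -0.0]]
[ 0.5159 -0.0363 -0.2415] [[-0.6, -0.2], [0.7, 0.8], [-1.9, -0.1], [0.6, -1.7], [0.3, 0.4]]
[ 0.5147 -0.0396 -0.2271] [[-0.7, -0.9], [0.4, -0.3], [-0.9, 0.6], [-0.5, -0.1], [0.1, -0.1], [-0.8, -0.6], [0.7, -0.3], [-0.8, -0.3], [2.1, -2.8], [0.5, -0.4]]
0 [(np.float64(509.8), np.float64(252.8)), (np.float64(512.9), np.float64(259.6)), (np.float64(511.8), np.float64(261.6)), (np.float64(447.9), np.float64(291.6)), (np.float64(427.4), np.float64(251.1)), (np.float64(435.4), np.float64(246.6)), (np.float64(481.9), np.float64(238.9))]
1 [(np.float64(360.6), np.float64(162.2)), (np.float64(385.1), np.float64(190.9)), (np.float64(384.6), np.float64(193.8)), (np.float64(346.2), np.float64(199.4)), (np.float64(343.6), np.float64(195.8)), (np.float64(340.6), np.float64(173.4)), (np.float64(353.8), np.float64(163.1))]
2 [(np.float64(188.1), np.float64(233.6)), (np.float64(192.9), np.float64(237.2)), (np.float64(220.1), np.float64(277.6)), (np.float64(218.9), np.float64(280.9)), (np.float64(207.6), np.float64(288.6)), (np.float64(203.1), np.float64(286.9)), (np.float64(175.1), np.float64(244.8)), (np.float64(175.1), np.float64(242.8))]
((0.5001007914543152, 0.3660852611064911), (0.1445864886045456, 0.048757392913103104), 33.73057174682617)
3 [(np.float64(369.8), np.float64(363.6)), (np.float64(368.8), np.float64(367.6)), (np.float64(296.4), np.float64(396.6)), (np.float64(285.6), np.float64(378.2)), (np.float64(285.6), np.float64(374.2)), (np.float64(356.6), np.float64(346.6))]
((0.5008087158203125, 0.37089425325393677), (0.14370959997177124, 0.05109800398349762), 33.602108001708984)
```

Run:
```python
from m import *
C=[load('top0'),load('side0')]
a=[(0,(-12.5,90,9),(447.9,291.6)),(0,(-12.5,-90,9),(512.5,260.8)),(0,(100,90,9),(427.4,251.1)),(0,(100,65,9),(435.4,246.6)),(0,(12.5,-90,10),(509.8,252.8))]
b=[(1,(-12.5,90,10),(385.4,190.6)),(1,(100,90,0),(346.2,199.4)),(1,(100,90,10),(344.,196)),(1,(-12.5,-90,10),(360.8,162.2)),(1,(12.5,-90,10),(353.8,163.1))]
mm=lambda P:[(i,np.array(l)/1e3,np.array(u)) for i,l,u in P]
for P in(a,b,a+b):
    x,r=fit(C,mm(P),[.45,-.3,.5]); print(x.round(4),r.round(1).tolist())
a=[(0,(-70,22,9),(203.6,288.9)),(0,(-70,-22,9),(220.6,279.2)),(0,(70,-22,9),(190.7,232.8)),(0,(70,22,9),(174.,243.7))]
b=[(1,(70,-22,10),(285.6,374.4)),(1,(-70,-22,10),(357.,346.6)),(1,(-70,22,10),(370,363.4)),(1,(-70,22,0),(369.2,368)),(1,(70,22,0),(296.4,396.9))]
b[0]=(1,(70,-22,10),(285.6,374.4))
for P in(a,b,a+b):
    x,r=fit(C,mm(P),[.5,.37,.6]); print(x.round(4),r.round(1).tolist())
```

```text
[ 0.4603 -0.3366  0.4196] [[-0.4, 0.3], [0.2, 0.3], [0.2, -0.1], [1.2, 0.2], [-1.5, -0.8]]
[ 0.4638 -0.3379  0.4184] [[-0.5, 0.2], [-0.6, 0.1], [1.8, 0.3], [0.5, -0.3], [-0.3, -0.3]]
[ 0.4617 -0.3369  0.4197] [[-0.3, -0.3], [0.3, -0.2], [0.3, -0.7], [1.3, -0.4], [-1.4, -1.3], [0.3, 0.4], [0.2, 0.4], [2.6, 0.5], [1.1, -0.1], [0.3, -0.1]]
[0.5008 0.3673 0.5701] [[1.2, 0.1], [-1.2, 0.1], [-1.1, 0.5], [1.1, -0.8]]
[0.5016 0.3677 0.5933] [[-0.4, -0.3], [0.1, -0.2], [0.1, 0.2], [0.4, -0.5], [-0.2, 0.7]]
[0.5014 0.3676 0.588 ] [[1.5, -0.3], [-1.0, -0.6], [-1.7, 0.4], [0.7, -0.6], [-0.3, -0.6], [0.4, -0.2], [0.2, 0.4], [0.6, -0.3], [-0.2, 0.5]]
```

Call:
apply_moves --pt "0 3.77 -1.57 -1.3 0 0 0.084" --pt "0 3.77 -1.57 -1.3 0 0 0.084" --pt "0 3.77 -1.57 -1.3 0 0 0.084" --pt "0 3.77 -1.57 -1.3 0 0 0.084" --pt "0 3.77 -1.57 -1.3 0 0 0.084" --pt "0 3.77 -1.57 -1.3 0 0 0.084" --pt "0 3.77 -1.57 -1.3 0 0 0.084" --pt "0 3.77 -1.57 -1.3 0 0 0.084" --pt "0 3.77 -1.57 -1.3 0 0 0.084" --pt "0 3.77 -1.57 -1.3 0 0 0.084" --grip_force 40

```text
time_s: 1.1
ee_pos: [0.5143, 0.3749, 0.0995]
eef_rot: [3.142, -0.001, -2.548]
force: [0.6, 0.1, 0.1]
grip_width: 0.094
grip_force: 0.0
```

Call:
apply_moves --pt "0 0 0 -3 0 0 0" --pt "0 0 0 -3 0 0 0" --pt "0 0 0 -1.2 0 0 0" --pt "0 0 0 0 0 0 0"

```text
time_s: 1.5
ee_pos: [0.5125, 0.3756, 0.0274]
eef_rot: [-3.142, -0.002, -2.551]
force: [-0.0, 0.3, 0.5]
grip_width: 0.0941
grip_force: 0.0
```

Run:
```python
from h import *
c=snap('side','side1'); cv2.imwrite('pics/g1.png',cv2.resize(c['img'][270:430,220:440],None,fx=3,fy=3,interpolation=cv2.INTER_CUBIC)[...,::-1])
o=ctrl.get_obs();print(o['ee_pos'],o['force'])
```

```text
[0.51281595 0.37601622 0.02836941] [0.97677144 0.69014724 1.04622063]
```

View pics/g1.png

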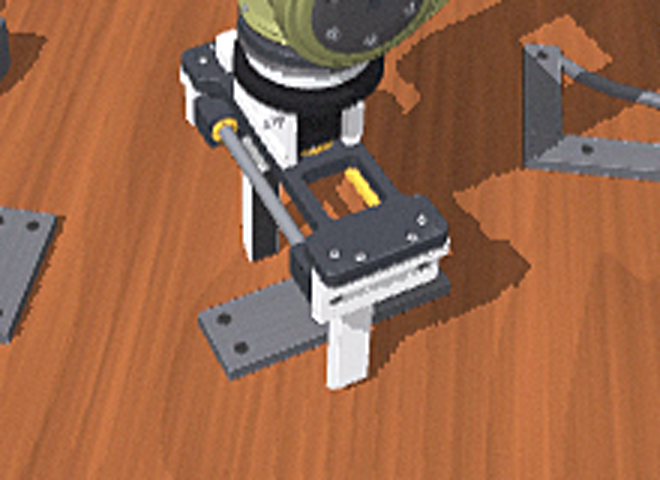

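The fingers straddle the plate, with the near finger at crop (350,350) and its tips close to the bench. I'll close now.

Call:
apply_moves --pt "255 0 0 0 0 0 0" --pt "255 0 0 0 0 0 0" --pt "255 0 0 0 0 0 0" --pt "255 0 0 0 0 0 0" --pt "255 0 0 0 0 0 0" --pt "255 0 0 0 0 0 0" --pt "255 0 0 1 0 0 0" --pt "255 0 0 2 0 0 0" --pt "255 0 0 3 0 0 0" --pt "255 0 0 0 0 0 0" --grip_force 60

```text
time_s: 2.55
ee_pos: [0.5145, 0.3769, 0.0933]
eef_rot: [-3.141, 0.007, -2.551]
force: [0.0, -0.0, 1.3]
grip_width: 0.0172
grip_force: 0.0
```

Call:
apply_moves --pt "50 0 0 0 0 0 0" --pt "50 0 0 0 0 0 0" --pt "50 0 0 0 0 0 0" --pt "50 0 0 0 0 0 0" --pt "50 0 0 0 0 0 0" --pt "50 0 0 0 0 0 0" --pt "50 0 0 0 0 0 0" --pt "50 0 0 0 0 0 0"

```text
time_s: 3.35
ee_pos: [0.513, 0.3759, 0.0884]
eef_rot: [-3.142, -0.0, -2.551]
force: [0.3, 0.6, 0.5]
grip_width: 0.0747
grip_force: 0.0
```

Run:
```python
from h import *
c=snap('side','side2'); cv2.imwrite('pics/g2.png',cv2.resize(c['img'][270:430,220:440],None,fx=3,fy=3,interpolation=cv2.INTER_CUBIC)[...,::-1])
o=ctrl.get_obs();print(o['ee_pos'],o['grip_width'])
```

```text
[0.51295529 0.37590902 0.08842046] 0.07535416377095164
```

View pics/g2.png

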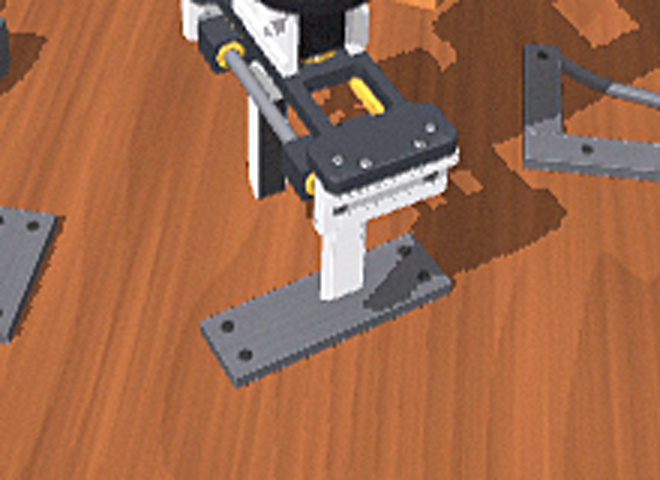

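Picture: the fingers closed too slowly, so they came up empty. The plate has shifted by only about 1–2 mm (corner now at crop (240,383)). I'll go back down and allow more closing time.

Call:
apply_moves --pt "50 0 0 -3 0 0 0" --pt "50 0 0 -2 0 0 0" --pt "50 0 0 -1.0 0 0 0" --pt "255 0 0 0 0 0 0" --pt "255 0 0 0 0 0 0" --pt "255 0 0 0 0 0 0" --pt "255 0 0 0 0 0 0" --pt "255 0 0 0 0 0 0" --pt "255 0 0 0 0 0 0" --pt "255 0 0 0 0 0 0"

```text
time_s: 4.4
ee_pos: [0.5132, 0.3765, 0.0295]
eef_rot: [3.141, 0.002, -2.551]
force: [-2.3, 3.2, 5.1]
grip_width: 0.0429
grip_force: 60.0
```

Call:
apply_moves --pt "255 0 0 2 0 0 0" --pt "255 0 0 4 0 0 0" --pt "255 0 0 3 0 0 0" --pt "255 0.4 -4.24 0 0 0 -0.08" --pt "255 0.4 -4.24 0 0 0 -0.08" --pt "255 0.4 -4.24 0 0 0 -0.08" --pt "255 0.4 -4.24 0 0 0 -0.08" --pt "255 0.4 -4.24 0 0 0 -0.08" --pt "255 0.4 -4.24 0 0 0 -0.08" --pt "255 0.4 -4.24 0 0 0 -0.08"

```text
time_s: 5.4
ee_pos: [0.5405, 0.0772, 0.1181]
eef_rot: [-3.141, -0.001, -3.115]
force: [1.6, 0.0, -5.0]
grip_width: 0.0429
grip_force: 60.0
```

Call:
apply_moves --pt "255 0.3 -4.24 0 0 0 -0.085" --pt "255 0.3 -4.24 0 0 0 -0.085" --pt "255 0.3 -4.24 0 0 0 -0.085" --pt "255 0 0 -2.5 0 0 0" --pt "255 0 0 0 0 0 0" --pt "255 0 0 0 0 0 0"

```text
time_s: 6.0
ee_pos: [0.5495, -0.0477, 0.0933]
eef_rot: [-3.141, -0.002, 2.917]
force: [0.3, 0.1, -5.0]
grip_width: 0.043
grip_force: 60.0
```

Run:
```python
from h import *
o=ctrl.get_obs();print(o['ee_pos'],o['eef_rot'],o['grip_width'],o['force'],o['time_s'])
c=snap('side','side3'); a=cv2.resize(c['img'][130:290,240:440],None,fx=4,fy=4,interpolation=cv2.INTER_CUBIC)
cv2.imwrite('pics/g3.png',a[:600,:,::-1])
c=snap('top','top3')
```

```text
[ 0.54952422 -0.04770327  0.09326053] [-3.14141935e+00 -1.73825443e-03  2.91745854e+00] 0.04302457518588552 [ 0.31734668  0.12157708 -5.00536711] 6.0
```

View pics/g3.png

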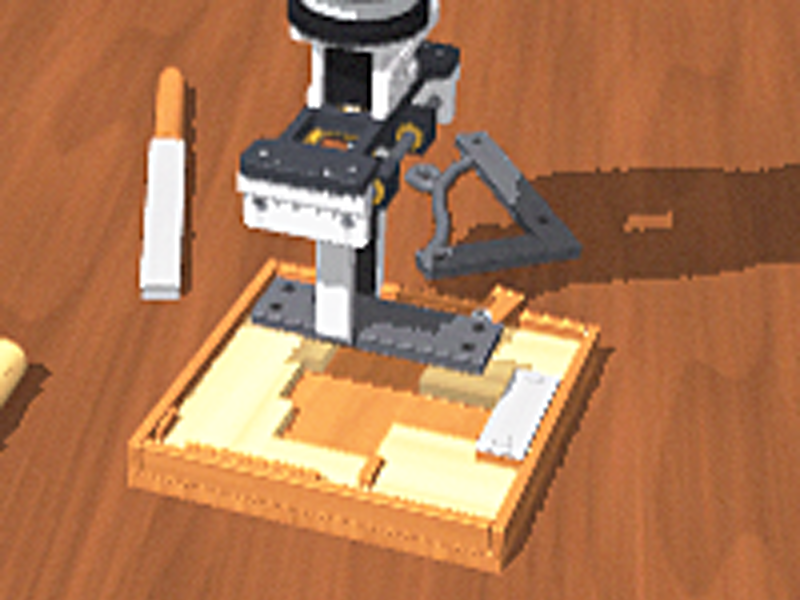

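Run:
```python
from m import *
C=[load('top0'),load('side0')]
def cont(c,box,f,k=6):
    x0,y0,w,h=box; im=cv2.resize(c['img'][y0:y0+h,x0:x0+w],None,fx=k,fy=k,interpolation=cv2.INTER_CUBIC)
    m=f(cv2.cvtColor(im,cv2.COLOR_RGB2HSV).astype(int)).astype(np.uint8)
    cs=max(cv2.findContours(m,0,1)[0],key=cv2.contourArea)[:,0]
    return (cs+.5)/k-.5+[x0,y0]
W=lambda c,p,z:np.array([onz(c,*q,z)[:2] for q in p],np.float32)
rot=lambda a:np.array([[np.cos(a),-np.sin(a)],[np.sin(a),np.cos(a)]])
white=lambda h:(h[...,1]<60)&(h[...,2]>170)
for i,box in((0,(330,265,45,30)),(1,(355,215,30,35))):
    p=cont(C[i],box,white); q=W(C[i],p,.032); r=cv2.minAreaRect(q); print('keeper',i,r)
    ctr=np.array(r[0]); print(' -> origin',ctr-rot(-.225)@[-.0635,0])
p=cont(C[0],(295,185,125,118),lambda h:h[...,2]>165)
r=cv2.minAreaRect(W(C[0],p,.03)); print('rim',r, np.array(r[0])-rot(-.225)@[.02,0])
q=W(C[0],p,.03)
M=cv2.moments(q.reshape(-1,1,2)*1000); print('cent',M['m10']/M['m00'],M['m01']/M['m00'],M['m00'])
# held plate, side3
c=load('side3'); S=lambda x,y:np.array((240+x/4-.4,130+y/4-.4))
L=[(-70,-22),(-70,22),(70,-22),(70,22)];U=[(503,323),(489,358),(282,279),(252,310)]
print(proj(c,[.55,-.05,.074]))
x,rr=fit([c],[(0,np.array((*l,74.))/1e3,S(*u)) for l,u in zip(L,U)],[.53,-.04,-.22]);print('plate',x,rr.round(1).tolist())
L=[(130,-110),(-90,-110),(130,110),(-90,110)];U=[(273,263),(600,325),(128,447),(503,530)]
x,rr=fit([c],[(0,np.array((*l,30.))/1e3,S(*u)) for l,u in zip(L,U)],[.53,-.04,-.22]);print('tray',x,rr.round(1).tolist())
```

```text
keeper 0 ((0.4488215446472168, -0.02405383437871933), (0.08792515844106674, 0.03075101412832737), 77.04190826416016)
 -> origin [ 0.51072097 -0.03822109]
keeper 1 ((0.4561576247215271, -0.03272978216409683), (0.11209140717983246, 0.046754490584135056), 77.82453918457031)
 -> origin [ 0.51805705 -0.04689704]
rim ((0.5352022051811218, -0.043454647064208984), (0.226069837808609, 0.22469764947891235), 77.13481903076172) [ 0.51570632 -0.03899252]
cent 534.9211542401464 -42.86574857692544 49469.87275461643
[327.87280173 206.99408517]
plate [ 0.53373053 -0.04462796 -0.21826605] [[1.1, -0.5], [-0.6, 0.5], [-0.6, -0.8], [0.3, 0.5]]
tray [ 0.51499947 -0.0373412  -0.22590617] [[-1.0, -0.8], [0.4, 0.5], [-0.3, -0.7], [0.6, 0.5]]
```

Picture: the plate hangs level and square over the tray. Its −x end is at crop (495,340) and the keeper at (520,415). Next I tilt it, with the −x end low, and lower it in front of the keeper.

Call:
apply_moves --pt "255 0.02 0.09 0 -0.0156 -0.0682 0" --pt "255 0.02 0.09 0 -0.0156 -0.0682 0" --pt "255 0 0 -2 0 0 0" --pt "255 0 0 -1 0 0 0" --pt "255 0 0 -0.5 0 0 0" --pt "255 0 0 0 0 0 0"

```text
time_s: 6.7
ee_pos: [0.5504, -0.046, 0.0582]
eef_rot: [-3.142, 0.139, 2.917]
force: [1.0, 0.2, -5.0]
grip_width: 0.0433
grip_force: 60.0
```

Run:
```python
from h import *
o=ctrl.get_obs();print(o['ee_pos'],o['eef_rot'],o['grip_width'],o['force'],o['time_s'])
a=snap('side','side4')['img'][190:270,265:395]; b=snap('top','top4')['img'][200:305,300:420]
a=cv2.resize(a,(780,480),interpolation=cv2.INTER_CUBIC)
b=cv2.resize(b,None,fx=5,fy=5,interpolation=cv2.INTER_CUBIC)
cv2.imwrite('pics/g4.png',cv2.resize(np.hstack([a[:,:400+380],]),None,fx=1,fy=1)[...,::-1]); cv2.imwrite('pics/g4t.png',b[...,::-1])
```

```text
[ 0.55036639 -0.04602874  0.05819078] [-3.14152345  0.13895664  2.91721862] 0.0432965169744851 [ 0.95034291  0.16510977 -5.0151061 ] 6.7
```

View pics/g4.png

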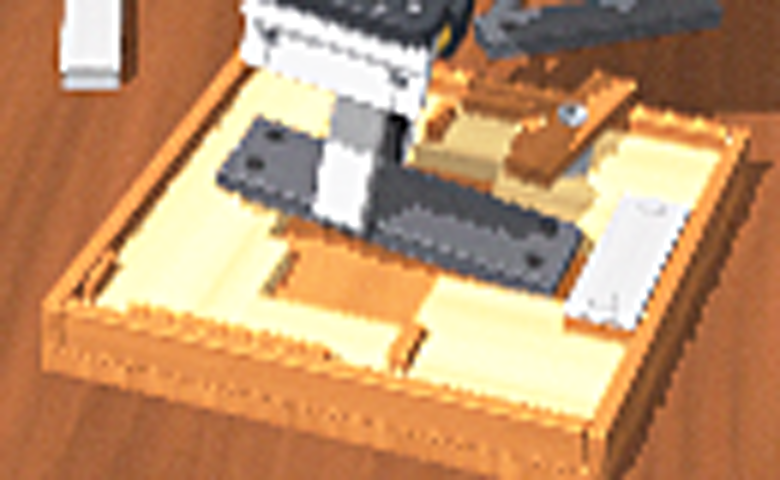

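Picture: the plate is tilted, with its low end at crop (570,265) just short of the keeper at (630,260). I'll check the lateral centring numerically.

Run:
```python
from h import *
T=np.array([.515,-.0385]);a=-.225;u=np.array([np.cos(a),np.sin(a)]);v=np.array([-u[1],u[0]])
def prof(c,x,z,f):
    ys=np.arange(-45,45.1,.5)
    p=np.array([proj(c,[*(T+u*x/1e3+v*y/1e3),z]) for y in ys],np.float32)
    s=cv2.remap(c['img'],p[:,0],p[:,1],cv2.INTER_CUBIC)[0] if 0 else cv2.remap(c['img'],p[:,:1],p[:,1:],cv2.INTER_LINEAR)[:,0].astype(int)
    m=f(s); i=np.where(m)[0]; return (ys[i[0]],ys[i[-1]],(ys[i[0]]+ys[i[-1]])/2) if len(i) else None
t0,t4,s0,s4=[load(n) for n in('top0','top4','side0','side4')]
rec=lambda s:(s[:,2]<115)
dark=lambda s:(s.max(1)<150)&(s.max(1)-s.min(1)<50)
for x in(-45,-40,-35,-30,-20,-10): print('rec top',x,prof(t0,x,.020,rec),' plate top',prof(t4,x,.0135+.01+(x+46)*.00014,dark),'plate side',prof(s4,x,.0235+.005+(x+46)*.00014,dark))
```

```text
rec top -45 (np.float64(-23.0), np.float64(22.0), np.float64(-0.5))  plate top (np.float64(-45.0), np.float64(45.0), np.float64(0.0)) plate side (np.float64(-12.0), np.float64(32.0), np.float64(10.0))
rec top -40 (np.float64(-23.5), np.float64(22.0), np.float64(-0.75))  plate top (np.float64(-45.0), np.float64(45.0), np.float64(0.0)) plate side (np.float64(-16.5), np.float64(33.5), np.float64(8.5))
rec top -35 (np.float64(-23.0), np.float64(22.0), np.float64(-0.5))  plate top (np.float64(-45.0), np.float64(45.0), np.float64(0.0)) plate side (np.float64(-15.0), np.float64(34.0), np.float64(9.5))
rec top -30 (np.float64(-22.5), np.float64(21.5), np.float64(-0.5))  plate top (np.float64(-45.0), np.float64(45.0), np.float64(0.0)) plate side (np.float64(-16.0), np.float64(36.0), np.float64(10.0))
rec top -20 (np.float64(-45.0), np.float64(21.5), np.float64(-11.75))  plate top (np.float64(-33.0), np.float64(45.0), np.float64(6.0)) plate side (np.float64(-15.5), np.float64(37.0), np.float64(10.75))
rec top -10 (np.float64(-44.0), np.float64(22.0), np.float64(-11.0))  plate top (np.float64(-45.0), np.float64(45.0), np.float64(0.0)) plate side (np.float64(-17.0), np.float64(37.5), np.float64(10.25))
```

Call:
apply_moves --pt "255 0 0 -0.3 0 0 0" --pt "255 0 0 -0.25 0 0 0" --pt "255 -0.49 0.11 0 0 0 0" --pt "255 -0.49 0.11 0 0 0 0" --pt "255 -0.49 0.11 0 0 0 0" --pt "255 0 0 0 0 0 0"

```text
time_s: 7.4
ee_pos: [0.535, -0.0428, 0.053]
eef_rot: [-3.142, 0.14, 2.917]
force: [0.2, 0.2, -4.5]
grip_width: 0.0429
grip_force: 60.0
```

Call:
apply_moves --pt "255 -0.49 0.11 0 0 0 0" --pt "255 -0.29 0.07 0 0 0 0" --pt "255 -0.15 0.03 0 0 0 0" --pt "255 0 0 0 0 0 0" --pt "255 0 0 0 0 0 0"

```text
time_s: 7.9
ee_pos: [0.5265, -0.0409, 0.053]
eef_rot: [-3.142, 0.14, 2.917]
force: [-0.9, 0.2, -5.2]
grip_width: 0.0427
grip_force: 60.0
```

Call:
apply_moves --pt "255 0.085 -0.02 -0.3 0.0078 0.0341 0" --pt "255 0.085 -0.02 -0.3 0.0078 0.0341 0" --pt "255 0 0 0 0 0 0"

```text
time_s: 8.2
ee_pos: [0.5285, -0.0414, 0.0467]
eef_rot: [-3.142, 0.07, 2.917]
force: [1.3, -0.1, -4.8]
grip_width: 0.0429
grip_force: 60.0
```

Call:
apply_moves --pt "255 0.085 -0.02 -0.3 0.0078 0.0341 0" --pt "255 0.085 -0.02 -0.2 0.0078 0.0341 0" --pt "255 0 0 0 0 0 0"

```text
time_s: 8.5
ee_pos: [0.5301, -0.0418, 0.0418]
eef_rot: [-3.142, 0.0, 2.917]
force: [0.3, 0.4, -5.8]
grip_width: 0.0429
grip_force: 60.0
```

Call:
apply_moves --pt "255 0 0 -0.1 0 0 0" --pt "255 0 0 -0.1 0 0 0" --pt "255 0 0 0 0 0 0"

```text
time_s: 8.8
ee_pos: [0.5296, -0.0416, 0.04]
eef_rot: [-3.142, 0.001, 2.917]
force: [0.3, 0.3, -4.5]
grip_width: 0.0428
grip_force: 60.0
```

Call:
apply_moves --pt "255 0 0 -0.1 0 0 0" --pt "255 0 0 0 0 0 0" --pt "65 0 0 0 0 0 0" --pt "65 0 0 0 0 0 0" --pt "65 0 0 0 0 0 0" --pt "65 0 0 0 0 0 0" --pt "65 0 0 0 0 0 0" --pt "65 0 0 3 0 0 0" --pt "65 0 0 5 0 0 0" --pt "65 0 0 2 0 0 0"

```text
time_s: 9.8
ee_pos: [0.5309, -0.0418, 0.1429]
eef_rot: [3.141, 0.005, 2.917]
force: [0.9, -0.2, -0.8]
grip_width: 0.0702
grip_force: 0.0
```

Call:
apply_moves --pt "119 -1.12 -3.93 0 0 0 -0.132" --pt "119 -1.12 -3.93 0 0 0 -0.132" --pt "119 -1.12 -3.93 0 0 0 -0.132" --pt "119 -1.12 -3.93 0 0 0 -0.132" --pt "119 -1.12 -3.93 0 0 0 -0.132" --pt "119 -1.12 -3.93 0 0 0 -0.132" --pt "119 -1.1 -3.93 0 0 0 -0.134" --pt "119 0 0 -3 0 0 0" --pt "119 0 0 0 0 0 0"

```text
time_s: 10.7
ee_pos: [0.4499, -0.3166, 0.106]
eef_rot: [-3.139, -0.005, 1.989]
force: [-0.4, 0.9, -0.5]
grip_width: 0.0497
grip_force: 0.0
```

Run:
```python
from h import *
o=ctrl.get_obs();print(o['ee_pos'],o['eef_rot'],o['grip_width'],o['time_s'])
s=snap('side','side5')['img']; t=snap('top','top5')['img']
R=lambda im,x,y,w,h,k:cv2.resize(im[y:y+h,x:x+w],(int(w*k),int(h*k)),interpolation=cv2.INTER_CUBIC)
a=R(s,265,185,130,90,3.07)[:276]; b=R(t,300,185,120,120,3.33); d=R(s,310,90,100,125,3.2)
H=600; out=np.zeros((H,800,3),np.uint8); out[:a.shape[0],:a.shape[1]]=a; out[:b.shape[0],400:400+b.shape[1]]=b[:, :400]; d=R(s,300,120,110,95,3.3); out[280:280+d.shape[0],:d.shape[1]]=d
e=R(t,420,230,100,50,4)[:200]; out[400:600,400:800]=e
cv2.imwrite('pics/g5.png',out[...,::-1])
```

```text
[ 0.44990094 -0.31658151  0.10598334] [-3.13925755 -0.0046161   1.98924792] 0.04968664630259192 10.7
```

View pics/g5.png

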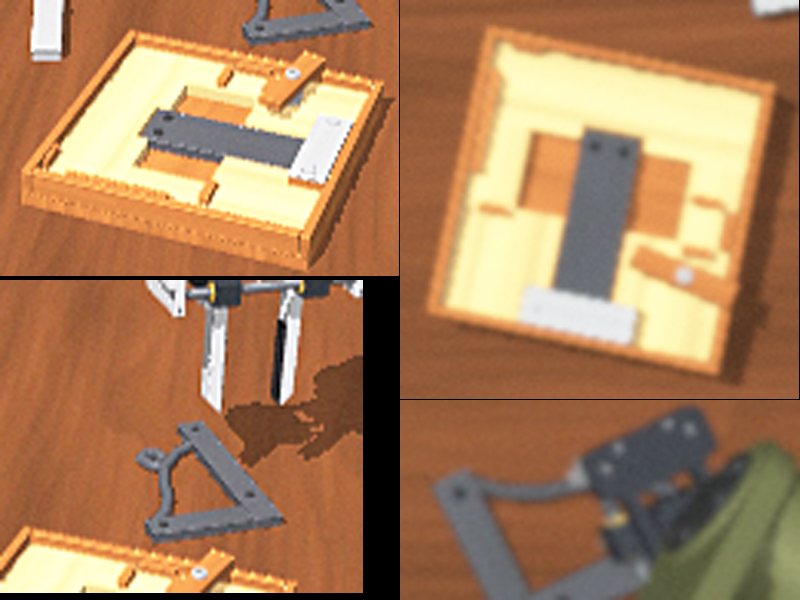

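Picture: the plate lies in the recess with its −x end under the keeper. The bracket is untouched and the gripper is above its leg. I'll descend.

Call:
apply_moves --pt "119 0 0 -2 0 0 0" --pt "119 0 0 -2 0 0 0" --pt "119 0 0 -1.5 0 0 0" --pt "119 0 0 0 0 0 0" --pt "119 0 0 0 0 0 0"

```text
time_s: 11.3
ee_pos: [0.4521, -0.3167, 0.0548]
eef_rot: [3.141, 0.001, 1.992]
force: [-0.1, 0.7, 1.4]
grip_width: 0.0502
grip_force: 0.0
```

Run:
```python
from m import *
o=ctrl.get_obs();print(o['ee_pos'],o['eef_rot'],o['grip_width'],o['time_s'])
t=load('top5');s=load('side5')
x0,y0,w,h=300,185,120,120;k=6
for c,(x0,y0,w,h) in((t,(335,215,45,70)),(s,(305,215,60,35))):
    im=cv2.resize(c['img'][y0:y0+h,x0:x0+w],None,fx=k,fy=k,interpolation=cv2.INTER_CUBIC)
    hv=cv2.cvtColor(im,cv2.COLOR_RGB2HSV); m=((hv[...,1]<100)&(hv[...,2]<150)).astype(np.uint8)
    q=max(cv2.findContours(m,0,1)[0],key=cv2.contourArea)[:,0]; q=(q+.5)/k-.5+[x0,y0]
    P=np.array([onz(c,*a,.020)[:2] for a in q])-[.515,-.0385]
    a=.225;Q=P@np.array([[np.cos(a),-np.sin(a)],[np.sin(a),np.cos(a)]]).T*1e3
    print(Q.min(0),Q.max(0)); 
    for xa in(-40,-20,20,40,60): b=Q[abs(Q[:,0]-xa)<3]; print(xa,b[:,1].min().round(1),b[:,1].max().round(1))
```

```text
[ 0.45207112 -0.31671841  0.05482874] [3.14127482e+00 6.67517854e-04 1.99150788e+00] 0.05016704255060067 11.3
[-52.89297707 -23.22020392] [69.12677935 21.5832391 ]
-40 -21.9 19.8
-20 -21.7 19.9
20 -23.2 20.2
40 -22.6 20.2
60 -22.5 21.6
[-49.23282563 -21.84751323] [71.38135071 34.58354415]
-40 -19.3 20.1
-20 -19.5 21.1
20 -19.5 33.7
40 -18.9 33.6
60 -21.8 34.5
```

Call:
apply_moves --pt "119 0 0 -1.5 0 0 0" --pt "119 0 0 -1.2 0 0 0" --pt "119 0 0 0 0 0 0" --pt "255 0 0 0 0 0 0" --pt "255 0 0 0 0 0 0" --pt "255 0 0 0 0 0 0" --pt "255 0 0 0 0 0 0" --pt "255 0 0 0 0 0 0" --pt "255 0 0 0 0 0 0" --pt "255 0 0 0 0 0 0" --grip_force 60

```text
time_s: 12.3
ee_pos: [0.4515, -0.3167, 0.0269]
eef_rot: [-3.142, -0.0, 1.991]
force: [0.3, 0.8, -1.5]
grip_width: 0.0239
grip_force: 60.0
```

Call:
apply_moves --pt "255 0 0 2 0 0 0" --pt "255 0 0 4 0 0 0" --pt "255 0 0 3 0 0 0" --pt "255 1.18 4.22 0 0 0 -0.092" --pt "255 1.18 4.22 0 0 0 -0.092" --pt "255 1.18 4.22 0 0 0 -0.092" --pt "255 1.18 4.22 0 0 0 -0.092" --pt "255 1.18 4.22 0 0 0 -0.092" --pt "255 1.18 4.22 0 0 0 -0.092" --pt "255 1.18 4.22 0 0 0 -0.092"

```text
time_s: 13.3
ee_pos: [0.5338, -0.0196, 0.1164]
eef_rot: [-3.14, 0.0, 1.343]
force: [1.5, 0.1, -5.9]
grip_width: 0.024
grip_force: 60.0
```

Call:
apply_moves --pt "255 0 0 0 0 0 0" --pt "255 0 0 -2 0 0 0" --pt "255 0 0 -1.5 0 0 0" --pt "255 0 0 0 0 0 0" --pt "255 0 0 0 0 0 0"

```text
time_s: 13.8
ee_pos: [0.5339, -0.0216, 0.0819]
eef_rot: [-3.141, 0.0, 1.347]
force: [0.5, 0.3, -6.1]
grip_width: 0.0243
grip_force: 60.0
```

Run:
```python
from h import *
o=ctrl.get_obs();print(o['ee_pos'],o['eef_rot'],o['grip_width'],o['force'],o['time_s'])
C={'top':snap('top','top6'),'side':snap('side','side6')}
for n,(x0,y0,w,h) in {'top':(290,180,140,130),'side':(250,160,150,110)}.items():
    k=6;c=C[n];im=cv2.resize(c['img'][y0:y0+h,x0:x0+w],None,fx=k,fy=k,interpolation=cv2.INTER_CUBIC)
    hv=cv2.cvtColor(im,cv2.COLOR_RGB2HSV); m=((hv[...,1]<90)&(hv[...,2]<135)).astype(np.uint8)
    for q in cv2.findContours(m,0,1)[0]:
        if cv2.contourArea(q)<150*6: continue
        a=cv2.approxPolyDP(q,7,True)[:,0]; print(n,cv2.contourArea(q)/36,[(round(float(x0+p[0]/6-.4),1),round(float(y0+p[1]/6-.4),1)) for p in a])
from m import *
T=np.array([.515,-.0385])
# expected bracket key points
p=o['ee_pos'];a=o['eef_rot'][2]+np.pi/2;a=(a+np.pi/2)%np.pi-np.pi/2;u=np.array([np.cos(a),np.sin(a)]);v=np.array([-u[1],u[0]]);z=p[2]-.0275+.010
for l in((-12.5,90),(100,90),(100,65),(-12.5,-90),(12.5,-90)):
    w=p[:2]+u*l[0]/1e3+v*(l[1]-22)/1e3; print(l,[proj(C[n],[*w,z]).round(1).tolist() for n in C])
```

```text
[ 0.53392539 -0.02164377  0.08193923] [-3.14060860e+00  1.41747388e-04  1.34669991e+00] 0.024274816500601034 [ 0.47385176  0.27283096 -6.11401812] 13.8
top 5134.388888888889 [(333.9, 198.4), (324.9, 236.3), (326.9, 247.1), (329.3, 246.1), (326.9, 235.4), (330.1, 217.1), (333.1, 220.8), (332.9, 218.8), (334.8, 219.4), (335.1, 221.4), (333.3, 221.6), (335.1, 223.6), (334.8, 227.9), (340.6, 220.3), (356.4, 221.8), (358.4, 219.4), (357.8, 222.1), (365.9, 221.9), (369.8, 223.8), (375.9, 222.6), (378.3, 224.1), (378.4, 233.3), (375.8, 243.8), (346.1, 241.1), (343.4, 239.8), (338.8, 231.3), (337.6, 234.4), (332.6, 235.1), (333.1, 246.1), (331.4, 246.9), (336.4, 245.3), (336.8, 249.9), (344.8, 251.1), (352.1, 255.4), (376.1, 253.1), (378.1, 259.1), (370.9, 260.9), (369.4, 258.6), (350.6, 256.6), (336.1, 258.1), (331.8, 256.3), (331.8, 265.9), (326.1, 270.1), (321.8, 278.4), (320.8, 283.9), (322.8, 290.4), (317.1, 309.4), (389.1, 309.4), (386.6, 303.1), (387.4, 299.4), (385.4, 299.6), (386.9, 297.1), (383.9, 293.4), (388.1, 290.1), (387.4, 275.4), (380.3, 269.6), (383.4, 255.8), (381.9, 250.8
[... 1900 characters left out ...]
314.3, 184.8), (321.4, 186.6), (325.3, 183.4), (330.3, 183.3), (334.9, 184.9), (335.3, 188.6), (342.9, 190.8), (345.8, 189.3), (344.3, 187.3), (345.4, 181.4), (349.3, 183.6), (352.4, 177.4), (357.1, 178.3), (360.4, 181.8), (363.3, 180.9), (370.3, 183.1), (376.6, 172.6), (377.6, 167.3), (374.9, 164.6), (366.8, 163.6), (361.8, 165.1), (355.6, 163.4), (348.4, 172.9), (323.9, 168.8), (322.4, 165.6), (309.9, 164.4), (311.3, 160.9), (322.9, 162.6), (323.1, 159.6), (294.3, 159.6)]
(-12.5, 90) [[322.9, 242.9], [328.8, 234.6]]
(100, 90) [[332.4, 197.6], [281.1, 224.1]]
(100, 65) [[342.5, 199.6], [285.5, 218.4]]
(-12.5, -90) [[396.4, 258.1], [352.8, 195.5]]
(12.5, -90) [[398.4, 247.9], [343.1, 193.6]]
```

Run:
```python
from h import *
T=np.array([.515,-.0385]);a=-.225;u=np.array([np.cos(a),np.sin(a)]);v=np.array([-u[1],u[0]])
t=load('top0');img=t['img']
def line(x0,y0,x1,y1,z=.028,c=t):
    n=int(max(abs(x1-x0),abs(y1-y0)))+1
    P=np.array([proj(c,[*(T+u*x/1e3+v*y/1e3),z]) for x,y in zip(np.linspace(x0,x1,n),np.linspace(y0,y1,n))],np.float32)
    return cv2.remap(c['img'],P[:,:1],P[:,1:],cv2.INTER_LINEAR)[:,0,2]
for y in(-84,-78,-74): print('x -20..50 at y',y,line(-20,y,50,y).tolist())
for y in(70,74,78,84): print('x -20..20 at y',y,line(-20,y,20,y).tolist())
for x in(10,15,20): print('y -110..-80 at x',x,line(x,-110,x,-80).tolist())
for x in(15,50,80): print('y 80..110 at x',x,line(x,80,x,110).tolist())
for y in(70,80): print('x 100..130 at y',y,line(100,y,130,y).tolist())
```

```text
x -20..50 at y -84 [99, 103, 108, 120, 132, 142, 149, 156, 153, 148, 140, 128, 117, 109, 102, 100, 107, 114, 126, 140, 154, 166, 179, 185, 189, 191, 190, 189, 190, 192, 193, 193, 192, 192, 192, 192, 192, 192, 192, 192, 191, 190, 190, 188, 186, 183, 173, 164, 152, 137, 121, 113, 104, 102, 110, 117, 130, 142, 155, 167, 179, 185, 189, 192, 193, 193, 194, 195, 195, 195, 194]
x -20..50 at y -78 [161, 153, 148, 144, 144, 148, 153, 152, 151, 145, 135, 124, 114, 104, 100, 102, 105, 117, 128, 142, 157, 171, 180, 188, 193, 195, 196, 196, 197, 197, 197, 197, 197, 198, 198, 197, 195, 196, 197, 197, 197, 197, 195, 192, 187, 179, 170, 156, 142, 127, 115, 104, 101, 102, 105, 118, 130, 145, 159, 172, 181, 189, 194, 195, 196, 197, 198, 198, 197, 197, 199]
x -20..50 at y -74 [197, 186, 175, 163, 154, 144, 144, 143, 140, 133, 126, 117, 107, 101, 101, 100, 107, 115, 127, 143, 158, 170, 182, 190, 193, 196, 197, 198, 199, 200, 201, 200, 199, 199, 198, 198, 198, 197, 197, 198, 199, 198, 197, 195, 189, 183, 173, 158, 144, 130, 115, 105, 100, 95, 105, 115, 128, 142, 158, 170, 181, 189, 194, 198, 198, 198, 19
[... 1507 characters left out ...]
, 124, 118, 110, 104, 98, 92, 90, 88, 87, 86, 85, 80, 74, 70]
y 80..110 at x 50 [193, 194, 191, 187, 181, 170, 159, 148, 138, 127, 120, 113, 107, 102, 97, 96, 94, 91, 89, 85, 84, 83, 82, 83, 84, 83, 83, 82, 78, 74, 70]
y 80..110 at x 80 [184, 179, 174, 167, 159, 151, 141, 131, 123, 117, 110, 106, 102, 99, 99, 99, 99, 100, 100, 98, 95, 93, 90, 87, 87, 87, 84, 81, 77, 72, 66]
x 100..130 at y 70 [191, 190, 190, 190, 188, 186, 186, 187, 187, 185, 183, 177, 168, 160, 145, 131, 118, 105, 92, 88, 84, 82, 82, 82, 83, 84, 85, 82, 79, 75, 71]
x 100..130 at y 80 [194, 193, 191, 190, 190, 189, 189, 189, 188, 185, 181, 176, 169, 162, 151, 136, 122, 109, 97, 88, 84, 80, 81, 83, 84, 85, 85, 84, 83, 81, 75]
```

Call:
apply_moves --pt "255 -0.08 0.1 -1 0 0 0" --pt "255 0 0 -1 0 0 0" --pt "255 0 0 -0.4 0 0 0" --pt "255 0 0 0 0 0 0" --pt "255 0 0 -0.2 0 0 0" --pt "255 0 0 -0.2 0 0 0" --pt "255 0 0 0 0 0 0"

```text
time_s: 14.6
ee_pos: [0.5333, -0.0204, 0.0538]
eef_rot: [-3.141, 0.0, 1.347]
force: [-0.3, -0.5, -6.3]
grip_width: 0.0244
grip_force: 60.0
```

Call:
apply_moves --pt "255 0 0 -0.2 0 0 0" --pt "255 0 0 -0.2 0 0 0" --pt "255 0 0 -0.1 0 0 0" --pt "255 0 0 0 0 0 0"

```text
time_s: 15.0
ee_pos: [0.5333, -0.0204, 0.0488]
eef_rot: [-3.141, 0.0, 1.347]
force: [-1.0, 0.4, -5.7]
grip_width: 0.0239
grip_force: 60.0
```

Call:
apply_moves --pt "255 0 0 -0.1 0 0 0" --pt "255 0 0 -0.05 0 0 0" --pt "255 0 0 0 0 0 0"

```text
time_s: 15.3
ee_pos: [0.5333, -0.0204, 0.0474]
eef_rot: [-3.142, -0.0, 1.347]
force: [1.3, -0.3, -6.0]
grip_width: 0.0241
grip_force: 60.0
```

Call:
apply_moves --pt "255 0 0 -0.05 0 0 0" --pt "255 0 0 0 0 0 0" --pt "119 0 0 0 0 0 0" --pt "119 0 0 0 0 0 0" --pt "119 0 0 0 0 0 0" --pt "119 0 0 0 0 0 0" --pt "119 0 0 0 0 0 0" --pt "119 0 0 2 0 0 0" --pt "119 0 0 4 0 0 0" --pt "119 0 0 4 0 0 0"

```text
time_s: 16.3
ee_pos: [0.533, -0.0203, 0.1479]
eef_rot: [-3.14, 0.0, 1.347]
force: [0.6, -0.1, 0.6]
grip_width: 0.0504
grip_force: 0.0
```

Call:
apply_moves --pt "160 -1.5 -4.5 0 0 0 0" --pt "160 -1.5 -4.5 0 0 0 0" --pt "160 -1.5 -4.5 0 0 0 0" --pt "160 -1.5 -4.5 0 0 0 0" --pt "160 0 -4.5 0 0 0 0" --pt "160 0 0 0 0 0 0" --pt "160 0 0 0 0 0 0"

```text
time_s: 17.0
ee_pos: [0.4731, -0.2459, 0.1468]
eef_rot: [-3.141, -0.0, 1.345]
force: [0.3, 1.0, -0.1]
grip_width: 0.035
grip_force: 0.0
```

Run:
```python
from h import *
o=ctrl.get_obs();print(o['ee_pos'],o['eef_rot'],o['grip_width'],o['time_s'])
s=snap('side','side7')['img']; t=snap('top','top7')['img']
R=lambda im,x,y,w,h,W,H:cv2.resize(im[y:y+h,x:x+w],(W,H),interpolation=cv2.INTER_CUBIC)
out=np.hstack([R(s,268,188,126,90,450,322),R(t,302,187,118,108,350,322)])
cv2.imwrite('pics/g7.png',out[...,::-1])
for n,(x0,y0,w,h) in {'top':(378,260,14,14),'side':(350,200,20,20)}.items():
    c=load(n+'7'); k=8; im=cv2.resize(c['img'][y0:y0+h,x0:x0+w],None,fx=k,fy=k,interpolation=cv2.INTER_CUBIC).astype(int)
    m=((im[...,2]>130)&(im.max(2)-im.min(2)<60)).astype(np.uint8)
    q=[q for q in cv2.findContours(m,0,1)[0] if cv2.contourArea(q)>60]
    for a in q:
        (cx,cy),r=cv2.minEnclosingCircle(a); px=(x0+(cx+.5)/k-.5,y0+(cy+.5)/k-.5); print(n,px,r/k,onz(c,*px,.046 if n=='top' else .0445).round(4))
```

```text
[ 0.47307688 -0.24590528  0.14675688] [-3.14129081e+00 -1.95291709e-04  1.34505974e+00] 0.03501093418765016 17.0
top (378.3125, 272.3125) 1.352094292640686 [ 0.4637 -0.0856  0.046 ]
top (385.125, 267.51875019073486) 2.550663471221924 [ 0.475  -0.1025  0.046 ]
side (363.9375, 218.3125) 5.613890171051025 [ 0.4648 -0.0603  0.0445]
side (368.8125, 213.75) 1.2327052354812622 [ 0.4543 -0.0822  0.0445]
side (359.98131465911865, 208.5212631225586) 2.424532175064087 [ 0.4766 -0.1027  0.0445]
```

View pics/g7.png

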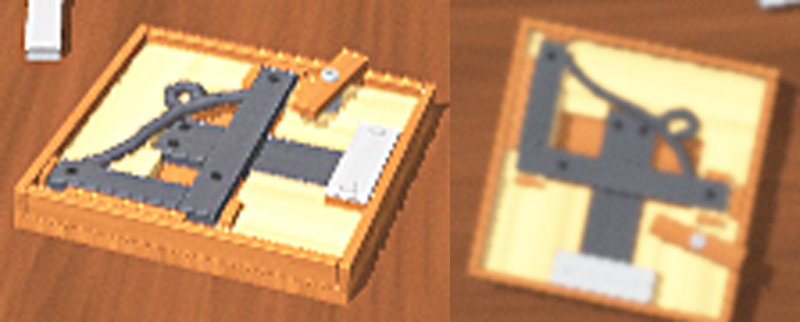

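Picture: the bracket lies flat between the cleats over the plate. The button is still open, with its screw at (385,267.5) in the top view. Next I use the jaws as a wrench on the button.

Call:
apply_moves --pt "160 0.06 3.6 -1 0 0 0" --pt "160 0.06 3.6 -1 0 0 0" --pt "160 0.05 3.6 -1 0 0 0" --pt "160 0.05 3.57 -1 0 0 0" --pt "160 0 0 -2 0 0 0" --pt "160 0 0 -0.5 0 0 0" --pt "160 0 0 0 0 0 0" --pt "160 0 0 0 0 0 0" --grip_force 4

```text
time_s: 17.9
ee_pos: [0.4759, -0.1019, 0.0826]
eef_rot: [3.141, 0.0, 1.347]
force: [0.2, -0.1, -0.2]
grip_width: 0.0349
grip_force: 0.0
```

Run:
```python
from m import *
t,s=load('top7'),load('side7')
R=lambda a:np.array([[np.cos(a),-np.sin(a)],[np.sin(a),np.cos(a)]])
for c,(x0,y0,w,h),z in((t,(302,187,118,90),.030),(s,(275,198,90,58),.030)):
    k=6;im=cv2.resize(c['img'][y0:y0+h,x0:x0+w],None,fx=k,fy=k,interpolation=cv2.INTER_CUBIC)
    hv=cv2.cvtColor(im,cv2.COLOR_RGB2HSV); m=((hv[...,1]<100)&(hv[...,2]<150)).astype(np.uint8)
    q=max(cv2.findContours(m,0,1)[0],key=cv2.contourArea)[:,0]; q=(q+.5)/k-.5+[x0,y0]
    Q=(np.array([onz(c,*a,z)[:2] for a in q])-[.515,-.0385])@R(.225).T*1e3
    print('ext',Q.min(0).round(1),Q.max(0).round(1))
    for y in(-85,-70,-40,40,60): b=Q[abs(Q[:,1]-y)<2]; print(y,np.unique(b[:,0].round(0)))
o=ctrl.get_obs();print(o['ee_pos'],o['eef_rot'],o['grip_width'],o['force'],o['time_s'])
```

```text
ext [-53.  -89.9] [114.3  89. ]
-85 [ 5. 26. 27.]
-70 [ 5. 26. 27.]
-40 [ 3. 80.]
40 [ 3. 86. 87. 88.]
60 [  2.   3. 100. 101. 102. 103. 104. 105.]
ext [-52.6 -87.9] [115.9 101.2]
-85 [ 3.  4.  5.  6.  7. 10. 11. 13. 14. 15. 16. 17. 18. 19. 20. 23. 24. 25.
 26. 27. 28. 29. 30.]
-70 [ 1.  2. 28. 29.]
-40 [ 1. 48. 49. 50. 51. 52. 53. 54. 55. 56. 57. 78. 79. 80. 81. 82.]
40 [-3. -2. 85. 86. 87.]
60 [  0.   1.  97.  98.  99. 100. 101. 102.]
[ 0.47586687 -0.1019104   0.08263297] [3.14086925e+00 5.31422554e-05 1.34659948e+00] 0.03490045583821147 [ 0.18498813 -0.14330539 -0.23326576] 17.9
```

Call:
apply_moves --pt "160 -0.05 -0.03 -1.3 0 0 0" --pt "160 0 0 -0.9 0 0 0" --pt "182 0 0 0 0 0 0" --pt "182 0 0 0 0 0 0"

```text
time_s: 18.3
ee_pos: [0.4749, -0.1021, 0.0597]
eef_rot: [-3.141, -0.0, 1.347]
force: [-0.8, 0.3, 0.6]
grip_width: 0.0275
grip_force: 0.0
```

Call:
apply_moves --pt "182 0 0 0 0 0 0.131" --pt "182 0 0 0 0 0 0.131" --pt "182 0 0 0 0 0 0.131" --pt "182 0 0 0 0 0 0.131" --pt "182 0 0 0 0 0 0.131" --pt "182 0 0 0 0 0 0.131" --pt "182 0 0 0 0 0 0.131" --pt "182 0 0 0 0 0 0.131" --pt "182 0 0 0 0 0 0.131" --pt "182 0 0 0 0 0 0.131"

```text
time_s: 19.3
ee_pos: [0.4747, -0.1019, 0.06]
eef_rot: [-3.141, -0.001, 2.662]
force: [-2.7, 0.1, 0.3]
grip_width: 0.0268
grip_force: 1.6
```

Call:
apply_moves --pt "182 0 0 0 0 0 0.131" --pt "182 0 0 0 0 0 0.13" --pt "182 0 0 0 0 0 0" --pt "255 0 0 0 0 0 0" --pt "255 0 0 0 0 0 0" --pt "255 0 0 0 0 0 0" --pt "255 0 0 0 0 0 0" --grip_force 6

```text
time_s: 20.0
ee_pos: [0.4753, -0.1021, 0.0601]
eef_rot: [-3.141, 0.001, 2.917]
force: [0.4, -1.9, -0.2]
grip_width: 0.0246
grip_force: 5.1
```

Call:
apply_moves --pt "255 0 0 0 0 0 0" --pt "255 0 0 0 0 0 0" --pt "255 0 0 0 0 0 0" --pt "255 0 0 0 0 0 0" --grip_force 20

```text
time_s: 20.4
ee_pos: [0.4753, -0.1019, 0.0601]
eef_rot: [3.141, 0.001, 2.918]
force: [2.7, 2.2, 0.7]
grip_width: 0.0205
grip_force: 19.0
```

Closed at 20.5 mm, so the button is squared. I'll release, retreat and check it numerically.

Call:
apply_moves --pt "150 0 0 0 0 0 0" --pt "150 0 0 0 0 0 0" --pt "150 0 0 0 0 0 0" --pt "150 0 0 0 0 0 0" --pt "150 0 0 2 0 0 0" --pt "150 0 0 4 0 0 0" --pt "150 0 0 4 0 0 0" --pt "150 0 -4 0 0 0 0" --pt "150 0 -4.5 0 0 0 0" --pt "150 0 -4.5 0 0 0 0"

```text
time_s: 21.4
ee_pos: [0.4749, -0.2334, 0.1604]
eef_rot: [-3.141, 0.001, 2.919]
force: [0.7, -0.3, -0.0]
grip_width: 0.039
grip_force: 0.0
```

Call:
apply_moves --pt "150 0 -4.5 0 0 0 0" --pt "150 0 0 0 0 0 0" --pt "150 0 0 0 0 0 0"

```text
time_s: 21.7
ee_pos: [0.4746, -0.2774, 0.1595]
eef_rot: [3.141, -0.001, 2.916]
force: [-0.2, 0.5, -0.1]
grip_width: 0.0389
grip_force: 0.0
```

Run:
```python
from m import *
t,t7=snap('top','top8'),load('top7');s=snap('side','side8')
o=ctrl.get_obs();print(o['ee_pos'],o['time_s'],o['force'])
R=lambda a:np.array([[np.cos(a),-np.sin(a)],[np.sin(a),np.cos(a)]])
# button: non-yellow, non-gray orange on yellow deck -> rectify tray plane z=.043 at 2 px/mm
def rect(c,z):
    xs,ys=np.meshgrid(np.arange(-80,40,.5),np.arange(-108,-30,.5),indexing='ij')
    W=np.array([.515,-.0385])+np.stack([xs,ys],-1)/1e3@R(-.225).T
    P=np.array([proj(c,[*w,z]) for w in W.reshape(-1,2)],np.float32).reshape(*xs.shape,2)
    return cv2.remap(c['img'],P,None,cv2.INTER_LINEAR)
im=rect(t,.043);hv=cv2.cvtColor(im,cv2.COLOR_RGB2HSV)
m=((hv[...,1]>120)&(hv[...,2]>100)).astype(np.uint8)
for q in cv2.findContours(m,0,1)[0]:
    if cv2.contourArea(q)>600:
        r=cv2.minAreaRect(q); print('ctr(x,y)',r[0][1]/2-80,r[0][0]/2-108,'size',np.array(r[1])/2,'ang',r[2])
# bracket motion
for n,z,box in(('top',.03,(302,187,118,90)),):
    for c in(t7,t):
        x0,y0,w,h=box;k=6;g=cv2.resize(c['img'][y0:y0+h,x0:x0+w],None,fx=k,fy=k,interpolation=cv2.INTER_CUBIC)
        hv=cv2.cvtColor(g,cv2.COLOR_RGB2HSV); mm=((hv[...,1]<100)&(hv[...,2]<150)).astype(np.uint8)
        q=max(cv2.findContours(mm,0,1)[0],key=cv2.contourArea)[:,0]; q=(q+.5)/k-.5+[x0,y0]
        Q=(np.array([onz(c,*a,z)[:2] for a in q])-[.515,-.0385])@R(.225).T*1e3; print(Q.min(0).round(1),Q.max(0).round(1))
```

```text
[ 0.47506533 -0.27610072  0.15982544] 21.8 [-0.66327622  1.46527656  0.14751339]
ctr(x,y) 33.5 -37.75 size [12.  14.5] ang 90.0
ctr(x,y) -3.4121551513671875 -74.97297286987305 size [28.52322388 37.64736938] ang 9.462321281433105
ctr(x,y) -46.7517204284668 -70.02068710327148 size [21.34268951 36.12478638] ang 4.763641834259033
ctr(x,y) -20.25 -99.25 size [119.5  17.5] ang 90.0
[-53.  -89.9] [114.3  89. ]
[-53.1 -91. ] [114.3  89.1]
```

```bash
python3 -c "
from station import ctrl
print(ctrl.hand_in())"
```

```text
the job is handed in; nothing more can be done
None
```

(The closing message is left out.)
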